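Rock the jammed locating block out of a stone mount

ROBOT

A 7-joint arm with a two-finger parallel gripper is mounted at the origin on the work surface. World frame = base frame: x ahead of the robot, y to its left, z up, the work surface at z = 0. Lengths are in m, angles in degrees, forces in N, time in s.
With the tool pointing down it reaches from about 0.4 to 0.85 m from the base axis. Payload 4.5 kg.
Tool frame: the origin (TCP) lies at the very end of the fingers, on their centre line; the grasp point (between the pads) lies 19 mm behind it; z points along the fingers, y is the line along which they close (so a half turn about z gives the same grasp; the last joint's range is limited). The gripper opens to 88 mm and grips with 3 to 60 N. Pads are 18 mm wide; open, the fingers measure 123 mm over their backs; the gripper's body (75 mm by 187 mm) begins 45 mm behind the grasp point.
Start: joints at [-70.256, 39.483, -11.15, 89.685, 9.013, 51.709, -12.324], TCP at [0.191, 0.595, 0.239] pointing down, gripper open.
Joint ranges: [-172.22, 172.22], [-26.19, 119.32], [-84.43, 86.54], [7.71, 146.69], [-57.33, 237.33], [2.42, 119.75], [-152.13, 152.13]. Speed limits (degrees/s): [147.25, 147.25, 180, 180, 180, 180, 180].

INTERFACE

Orientations are given as [roll, pitch, yaw] about the fixed x, y, z axes, in that order (R = Rz(yaw) Ry(pitch) Rx(roll)).
In Python, from rig import manip, imaging, ticket gives the robot as it stands.
- The arm moves only by the tool servo_tool, never from a script. Its argument "motion" is a list of rows, each a list of 4 numbers: the shift along the tool's x, y, z in m, then the turn about the tool's z in rad. In form: [[tx, ty, tz, roll], ...]. A call has 1 to 12 rows; each row is the pose to reach, as a shift and turn from the pose commanded when the call began, along the tool's axes at that moment; what a row does not reach only later rows make up. A row lasts 1/10 s, in which the tool goes at most 50 mm and 8.59 degrees, less where a joint would pass 70% of its speed; a pose out of reach is approached as far as the arm can. A call with a gripper value outside its range is refused whole. "fingers" is the closure, from 0 (fully open) to 1 (shut), set as the call begins (left out, the last holds). The fingers move at their own pace and stop on an object; "grip_force" is the grip in N (left out, the last holds). Time passes only in rows, so rows that repeat a pose let the fingers close. It gives the time, the measured TCP pose, the force, the opening and the grip force at its end, in the units of the state.
- manip.get_obs(): the state, without advancing time (a new reading comes with each control period).
- imaging.snapshot(name): name is "scene" or "side" or "wrist"; returns a dict with "pixels" (400x640x3 uint8, red, green, blue), "depth" (400x640 float32, m along the optical axis (not along the pixel's ray), 0 where there is no reading), "intrinsics" (3x3 intrinsics, pixels), "k1" (the pictures are not rectified: a ray, as slopes to the right and down, at radius r is drawn at 1 + k1 r^2 times it, then the intrinsics apply), "extrinsics" (4x4, takes a point from camera to world coordinates). Camera axes: x right, y up, looking along -z (the intrinsics and any distortion apply to the point x, -y, -z); pixel columns grow to the right and rows downward; lengths in m; the calibration is good to about 2 mm. A picture is of the moment at which its call begins.
- ticket.hand_in(): hands the job in; it is judged then, once.
The state is a dict: "time": time; "joint_positions": joint angles; "dq": joint speeds; "tau": joint torques, N m; "tcp_pos": TCP position; "tool_rot": TCP orientation; "force": force on the tool from outside, world axes, zero at the start; "torque": the same for the moment, N m; "finger_gap": opening from 0.0 (shut) to 1.0 (fully open); "grip_force": force on a finger pad.
Only numpy, scipy, OpenCV 4.12 (cv2) and the standard library are available. Lean on these libraries where they do the work, as an engineer would, in place of code of your own. Each camera call takes 0.05 s, during which the arm holds its last target. There are 200 camera calls.

TASK

The blue locating block between the two carved stone fragments is jammed tight in its socket: rock it side to side, a little higher with each swing, until it frees, without lifting, tipping or dragging the loose mounting board that carries the stones (a straight pull would bring the whole board up). Finish still gripping the block, upright and at rest about 15 mm clear of the socket's rim and right over the socket; do not let go or put it down. Leave everything else on the table alone.

Things in the scene. Friction and masses are not known exactly. Their poses are not given: they have to be found in the camera images.
- mount: Loose rigid assembly, about 2 kg: plywood board 240 (x) x 200 (y) x 12 mm; a carved stone fragment 62 x 150 mm fixed at each x end (centres x = -78, +78 mm; tops 47 mm above the table); an aluminium socket in the middle. Origin: centre of its underside. x runs from stone to stone, y along the gap, z up. Held down only by its weight: over about 20 N net upward pull lifts it.
- socket_mouth (a point): Centre of the socket's open top, level with its rim, 44 mm above the mount's underside; axes as the mount. The socket is 32 mm deep. Guide walls leave the block 1.5 mm play on each x side, so it rocks only in the mount's y-z plane (about its x axis); in y there is 30 mm free beside the block but for the pads.
- pad_line (a point): Middle of the socket, 14 mm below the rim and 18 mm above the seated block's underside; axes as the mount. Here a sprung round-nosed black rubber pad presses each y face of the block with some 30 N and grips it by friction until its underside has passed. A straight pull needs 30 to 45 N. Rocked about this point 0.15 rad each way, it comes up easily by 2 mm a swing; over 4 mm a swing lifts the board.
- spacer_grip (a point): Middle of the grip stem of the blue plastic block (white band near its top), on its axis: grasp here. z up along the stem; x, y parallel to the mount's as seated. Mass about 0.09 kg. Foot 34 (x) x 30 (y) x 40 mm high, on it a stem 24 x 24 x 60 mm. This point is 70 mm above the underside, 30 mm below the top. As seated the underside is 12 mm above the table; the stem stands clear of the rim.
- spacer_foot (a point): Centre of the underside of the block's foot, 70 mm below the grip point; as seated 32 mm below the socket's rim.
- weight: Bystander: small brass weight, 26 mm diameter, 34 mm high, standing on one of the stone fragments. Origin: centre of its underside.
- beaker: Bystander: glass beaker, 90 mm diameter, 120 mm high, on the table. Origin: centre of its underside.
- jar: Bystander: green glass jar with a black lid, 76 mm diameter, 80 mm high. Origin: centre of its underside.
- brush: Bystander: brush lying on the table to the robot's right. Origin: on its underside, near the middle; x along it.
- spatula: Bystander: steel spatula lying on the table to the robot's right. Origin: on its underside, near the middle; x along it.

How it is judged:
By the outcome, as a careful person would: the job done as asked, in the order asked, and still so for the second after the job is handed in, while the arm keeps its last pose, push and grip.
It also fails if it takes over 38 s, if anything falls off the work surface, if the arm or the gripper's body presses on something with over 40 N, if the wrist force passes 120 N, or if a joint passes its speed limit or range.

## Working session

There is one attempt and no reset: what is moved stays moved. The work goes in short steps, Python scripts to look and compute and a tool call to move; the robot and the scene stay as the last step left them, time stands still between calls to the robot, and variables do not carry over. Pictures are saved under pics/ and viewed, at most 10 in all, crops included, and the job is handed in when it is done.

Besides the shell and the picture viewer there is one more tool, called after ">>>" in YAML: its name, and indented under it one key for each argument. servo_tool: Moves the arm, as the interface text tells. Its arguments: {"type":"object","properties":{"motion":{"type":"array","items":{"type":"array","items":{"type":"number"}}},"fingers":{"type":"number"},"grip_force":{"type":"number"}},"required":["motion"]}

```bash
mkdir -p pics; python3 - <<'E'
from rig import manip, imaging
import cv2, numpy as np, pickle
o=manip.get_obs(); print({k:np.round(v,3) for k,v in o.items()})
ims=[]
for n in ["scene","side","wrist"]:
    s=imaging.snapshot(n); pickle.dump(s,open(f"pics/{n}0.pkl","wb")); print(n,s["intrinsics"].tolist(),s["k1"],np.round(s["extrinsics"],3).tolist())
    cv2.imwrite(f"pics/{n}0.png",s["pixels"][:,:,::-1])
E
```

```text
{'time': np.float64(0.0), 'joint_positions': array([-70.255,  39.534, -11.146,  89.746,   9.014,  51.71 , -12.326]), 'dq': array([-0.042,  0.004, -0.053,  0.046,  0.038,  0.052,  0.014]), 'tau': array([-1.0000e-03, -5.2757e+01, -1.2670e+00, -1.5344e+01, -5.3000e-02,
        6.0000e-03,  0.0000e+00]), 'tcp_pos': array([0.191, 0.594, 0.238]), 'tool_rot': array([-1.79892e+02,  8.00000e-03,  1.62197e+02]), 'force': array([-0.735,  0.827,  0.064]), 'torque': array([ 0.001, -0.002,  0.02 ]), 'grip_force': np.float64(0.0), 'finger_gap': np.float64(1.001)}
scene [[462.3324948879943, 0.0, 326.7651899778956], [0.0, 462.3324948879943, 198.93436770228348], [0.0, 0.0, 1.0]] -0.12378163191337006 [[0.813, -0.323, 0.484, 1.231], [0.582, 0.484, -0.654, -1.001], [-0.023, 0.813, 0.582, 0.935], [0.0, 0.0, 0.0, 1.0]]
side [[421.44621138248596, 0.0, 314.90757485711765], [0.0, 421.44621138248596, 197.75504279845532], [0.0, 0.0, 1.0]] -0.04474547848336895 [[0.993, 0.056, -0.1, 0.418], [-0.114, 0.529, -0.841, -0.976], [0.006, 0.847, 0.532, 0.659], [0.0, 0.0, 0.0, 1.0]]
wrist [[279.90509529520205, 0.0, 319.376855443072], [0.0, 279.90509529520205, 199.59796786978347], [0.0, 0.0, 1.0]] -0.020178045680120122 [[0.305, -0.909, -0.283, 0.119], [0.952, 0.291, 0.093, 0.619], [-0.002, -0.297, 0.955, 0.384], [0.0, 0.0, 0.0, 1.0]]
```

View pics/scene0.png

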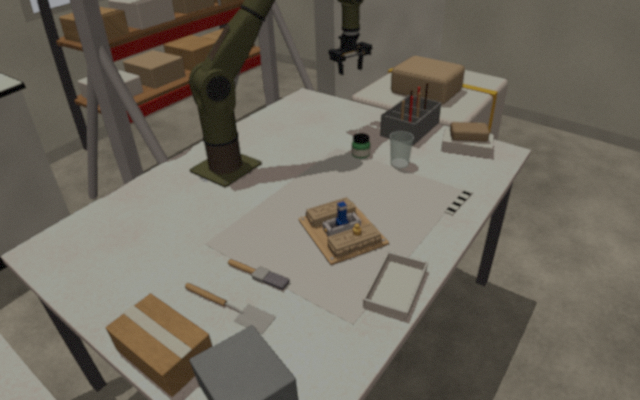

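View pics/side0.png

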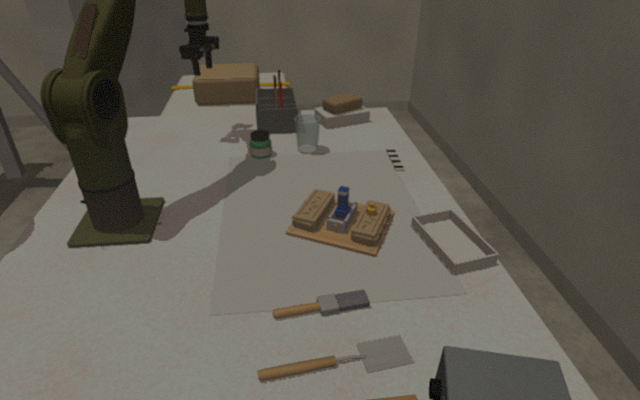

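Scene view: the mount is near (343,228) and the blue stem at (343,212), with the brass weight on the stone at (357,229). Side view: the stem is at (343,197) and the weight at (371,207). Next I'll get rough positions from colour and depth.

```bash
cat > h.py <<'E'
import numpy as np, cv2, pickle
def rays(s,uv):
    K=s["intrinsics"]; uv=np.atleast_2d(np.asarray(uv,float))
    d=(uv-[K[0,2],K[1,2]])/[K[0,0],K[1,1]]; p=d.copy()
    for _ in range(20): p=d/(1+s["k1"]*(p**2).sum(1,keepdims=True))
    return np.c_[p[:,0],-p[:,1],-np.ones(len(p))]   # camera axes, unit depth
def plane(s,uv,z):
    E=s["extrinsics"]; r=rays(s,uv)@E[:3,:3].T; o=E[:3,3]
    return o+r*((z-o[2])/r[:,2])[:,None]
def deep(s,uv):
    uv=np.atleast_2d(uv).astype(int); E=s["extrinsics"]
    return (rays(s,uv)*s["depth"][uv[:,1],uv[:,0]][:,None])@E[:3,:3].T+E[:3,3]
def project(s,P):
    E=s["extrinsics"]; c=(np.atleast_2d(P)-E[:3,3])@E[:3,:3]
    p=np.c_[c[:,0],-c[:,1]]/-c[:,2:]; p=p*(1+s["k1"]*(p**2).sum(1,keepdims=True))
    K=s["intrinsics"]; return p*[K[0,0],K[1,1]]+[K[0,2],K[1,2]]
def mask(s,lo,hi):
    m=cv2.inRange(cv2.cvtColor(s["pixels"],cv2.COLOR_RGB2HSV),lo,hi)
    n,l,st,_=cv2.connectedComponentsWithStats(m); i=1+np.argmax(st[1:,4]); return l==i
def pts(m): v,u=np.nonzero(m); return np.c_[u,v]
E
python3 - <<'E'
from h import *
for n in ["scene","side"]:
    s=pickle.load(open(f"pics/{n}0.pkl","rb"))
    p=pts(mask(s,(105,120,40),(130,255,255))); P=deep(s,p); P=P[s["depth"][p[:,1],p[:,0]]>0]
    print(n,"blue",len(p),p.min(0),p.max(0),np.round(np.median(P,0),3),np.round(np.percentile(P,[3,97],axis=0),3).tolist())
    u,v=np.meshgrid(np.arange(640),np.arange(400)); q=np.c_[u.ravel(),v.ravel()]; Q=deep(s,q)
    c=np.median(P,0); near=np.hypot(*(Q[:,:2]-c[:2]).T)<.14
    for a,b in ((.040,.052),(.008,.017)):
        k=near&(Q[:,2]>a)&(Q[:,2]<b); r=cv2.minAreaRect((Q[k,:2]*1000).astype(np.float32)); print(a,k.sum(),r)
    k=near&(Q[:,2]>.06)&(Q[:,2]<.12)&(np.hypot(*(Q[:,:2]-c[:2]).T)>.04); print("weight",np.round(np.median(Q[k],0),3),k.sum())
E
```

```text
scene blue 119 [336 210] [347 224] [ 0.604 -0.082  0.064] [[0.585, -0.091, 0.043], [0.613, -0.068, 0.094]]
0.04 1421 ((597.8792724609375, -76.08987426757812), (154.37631225585938, 230.17030334472656), 61.3075065612793)
0.008 859 ((614.5278930664062, -75.41232299804688), (214.3519287109375, 242.61004638671875), 61.74396896362305)
weight [ 0.67  -0.102  0.069] 64
side blue 34 [336 208] [347 213] [ 0.592 -0.085  0.052] [[0.58, -0.093, 0.046], [0.605, -0.078, 0.057]]
0.04 1777 ((597.3873291015625, -75.22474670410156), (152.59060668945312, 224.41648864746094), 61.54745864868164)
0.008 1347 ((596.5198974609375, -75.087158203125), (203.23741149902344, 240.14244079589844), 61.176841735839844)
weight [ 0.665 -0.104  0.067] 78
```

The mount is near (0.598, -0.076) with its x axis at about -28.7°. Both views agree on this, and the footprint measures about 240x203 mm, as it should. The weight is at about x = +75 mm on the mount. Closing the fingers along mount x lets the block pivot in the pads. I'll carry the tool over the block with yaw near 61.3°.

>>> servo_tool:
  motion:
    - [-0.033, -0.0285, 0, 0.1]
    - [-0.066, -0.057, 0, 0.2]
    - [-0.099, -0.0855, 0, 0.3]
    - [-0.132, -0.114, 0, 0.4]
    - [-0.165, -0.1425, 0, 0.5]
    - [-0.198, -0.171, 0, 0.6]
    - [-0.231, -0.1995, 0, 0.7]
    - [-0.264, -0.228, 0, 0.8]
    - [-0.297, -0.2565, 0, 0.9]
    - [-0.33, -0.285, 0, 1.0]
    - [-0.363, -0.3135, 0, 1.1]
    - [-0.396, -0.342, 0, 1.2]
  fingers: 0.45
  grip_force: 10

```text
time: 1.35
tcp_pos: [0.4642, 0.1468, 0.2387]
tool_rot: [-180.0, -0.0, 93.2]
force: [0.9, -0.1, 0.7]
finger_gap: 0.551
grip_force: 0.0
```

>>> servo_tool:
  motion:
    - [-0.035, 0.018, 0, 0.09]
    - [-0.073, 0.038, 0, 0.18]
    - [-0.111, 0.058, 0, 0.28]
    - [-0.15, 0.078, 0, 0.38]
    - [-0.188, 0.098, 0, 0.48]
    - [-0.22, 0.115, 0, 0.54]
    - [-0.23, 0.12, 0, 0.56]
    - [-0.23, 0.12, 0, 0.56]
    - [-0.23, 0.12, 0, 0.56]

```text
time: 2.25
tcp_pos: [0.5964, -0.0722, 0.2382]
tool_rot: [-179.9, -0.0, 61.5]
force: [-0.2, -0.1, -0.6]
finger_gap: 0.549
grip_force: 0.0
```

```bash
python3 - <<'E'
from rig import manip, imaging
from h import *
o=manip.get_obs(); print({k:np.round(o[k],3) for k in("time","tcp_pos","tool_rot","joint_positions","force")})
s=imaging.snapshot("wrist"); pickle.dump(s,open("pics/w1.pkl","wb"))
cv2.imwrite("pics/w1.png",s["pixels"][:,:,::-1]); print(np.round(s["extrinsics"],3).tolist())
E
```

```text
{'time': np.float64(2.25), 'tcp_pos': array([ 0.596, -0.072,  0.238]), 'tool_rot': array([-1.7987e+02, -4.4000e-02,  6.1485e+01]), 'joint_positions': array([ -4.828,  38.148,  13.014,  94.787, -10.843,  48.404, -15.78 ]), 'force': array([-0.161, -0.131, -0.575])}
[[0.879, 0.455, 0.143, 0.634], [-0.477, 0.84, 0.26, -0.005], [-0.002, -0.296, 0.955, 0.384], [0.0, 0.0, 0.0, 1.0]]
```

View pics/w1.png

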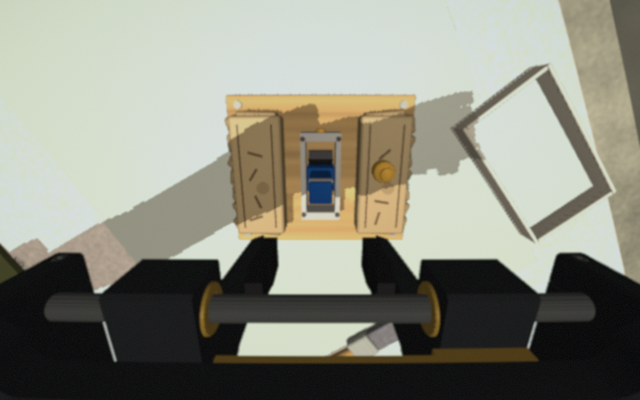

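The wrist view shows the socket at about (320,175), the block (dark blue) at about (320,185), and the weight at (385,171). I'll refine the block axis and the yaw from this close view.

```bash
python3 - <<'E'
from h import *
s=pickle.load(open("pics/w1.pkl","rb"))
c0=np.array([.598,-.076])
u,v=np.meshgrid(np.arange(640),np.arange(235)); q=np.c_[u.ravel(),v.ravel()]; Q=deep(s,q); d=s["depth"][q[:,1],q[:,0]]>0
k=d&(np.hypot(*(Q[:,:2]-c0).T)<.16)
hsv=cv2.cvtColor(s["pixels"],cv2.COLOR_RGB2HSV)[q[:,1],q[:,0]]
b=k&(hsv[:,0]>100)&(hsv[:,0]<130)&(hsv[:,1]>130)
print("blue z hist",np.histogram(Q[b,2],bins=np.arange(0.03,.13,.01)),q[b].min(0),q[b].max(0))
def rect(m,name):
    r=cv2.minAreaRect((Q[m,:2]*1000).astype(np.float32)); print(name,m.sum(),np.round(r[0],1),np.round(r[1],1),round(r[2],2))
rect(b&(Q[:,2]>.106),"stemtop")
rect(k&(Q[:,2]>.106),"stemtop any")
near=np.hypot(*(Q[:,:2]-c0).T)
st=k&(Q[:,2]>.043)&(Q[:,2]<.052); rect(st&(near<.13),"stones")
rect(k&(Q[:,2]>.006)&(Q[:,2]<.018),"board")
a=np.deg2rad(-28.7); R=np.array([[np.cos(a),np.sin(a)],[-np.sin(a),np.cos(a)]])
L=(Q[:,:2]-c0)@R.T
so=k&(abs(L[:,0])<.04)&(abs(L[:,1])<.07)&(Q[:,2]>.038)&(Q[:,2]<.05)&(hsv[:,1]<60); rect(so,"socket")
w=k&(Q[:,2]>.07)&(abs(L[:,0]-.075)<.03); print("weight top",np.round(np.median(Q[w],0),4),np.round(np.median(L[w],0),4))
# board corners ray-cast: wood mask outline at z=.012
B=q[k&(Q[:,2]>.004)&(hsv[:,0]<25)&(hsv[:,1]>70)]
h=cv2.minAreaRect((plane(s,B,.012)[:,:2]*1000).astype(np.float32)); print("wood on z=.012",h)
# blue edges per row cast to stem top height
for r in range(160,212,5):
    x=q[b&(q[:,1]==r),0]
    if len(x): print(r,x.min(),x.max(),np.round(np.median(Q[b&(q[:,1]==r),2]),3))
E
```

```text
blue z hist (array([ 46,  30, 161,  36,  41,  43,   4,   2, 458]), array([0.03, 0.04, 0.05, 0.06, 0.07, 0.08, 0.09, 0.1 , 0.11, 0.12])) [307 163] [333 202]
stemtop 460 [598.2 -72.3] [21.4 23.3] 60.94
stemtop any 574 [597.9 -72.7] [24.9 23.9] 62.19
stones 12575 [598.  -72.5] [150. 218.] 61.64
board 9042 [600.  -68.8] [191.5 241. ] 61.65
socket 1309 [597.6 -73.2] [110.   48.2] 61.72
weight top [ 0.6682 -0.0973  0.0794] [0.0719 0.0153]
wood on z=.012 ((599.6561279296875, -68.83689880371094), (189.58062744140625, 247.0048828125), 61.57033920288086)
165 309 331 0.038
170 307 333 0.054
175 307 333 0.083
185 308 333 0.112
190 309 331 0.112
195 310 330 0.112
200 310 330 0.112
```

>>> servo_tool:
  motion:
    - [0, 0.001, 0.035, -0.003]
    - [0, 0.002, 0.075, -0.003]
    - [0, 0.002, 0.11, -0.003]
    - [0, 0.002, 0.14, -0.003]
    - [0, 0.002, 0.16, -0.003]
    - [0, 0.002, 0.17, -0.003]
    - [0, 0.002, 0.175, -0.003]
    - [0, 0.002, 0.175, -0.003]

```text
time: 3.1
tcp_pos: [0.599, -0.0741, 0.064]
tool_rot: [-180.0, -0.0, 61.6]
force: [-0.5, 0.2, -0.7]
finger_gap: 0.551
grip_force: 0.0
```

```bash
python3 - <<'E'
from rig import manip, imaging
from h import *
o=manip.get_obs(); print({k:np.round(o[k],4) for k in("time","tcp_pos","tool_rot","force")})
ims=[]
for n in("scene","side"):
    s=imaging.snapshot(n); pickle.dump(s,open(f"pics/{n}1.pkl","wb")); u,v=project(s,[.598,-.073,.1])[0].astype(int)
    ims.append(cv2.resize(s["pixels"][v-45:v+45,u-60:u+60,::-1],(480,360),interpolation=cv2.INTER_CUBIC)); print(n,u,v)
cv2.imwrite("pics/c1.png",cv2.resize(np.hstack(ims),(800,300)))
E
```

```text
{'time': np.float64(3.1), 'tcp_pos': array([ 0.599 , -0.0741,  0.064 ]), 'tool_rot': array([-1.799936e+02, -3.040000e-02,  6.159030e+01]), 'force': array([-0.5419,  0.1747, -0.7148])}
scene 341 207
side 343 191
```

View pics/c1.png

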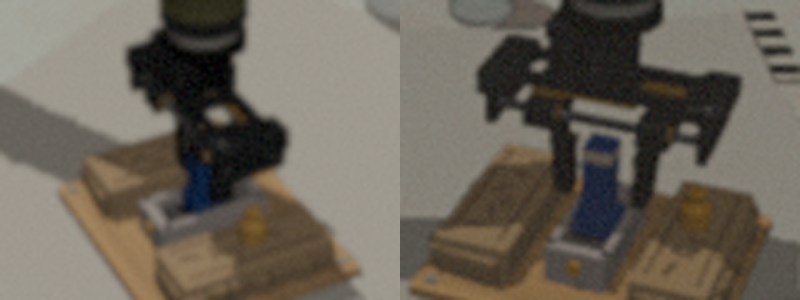

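The crop shows both fingers straddling the blue stem. In the right half they sit at x≈565 and 645 with the stem at ≈602, clear of the stones and the weight. Closing now.

>>> servo_tool:
  motion:
    - [0, 0, 0, 0]
    - [0, 0, 0, 0]
    - [0, 0, 0, 0]
    - [0, 0, 0, 0]
    - [0, 0, 0, 0]
  fingers: 1
  grip_force: 20

```text
time: 3.7
tcp_pos: [0.5966, -0.0736, 0.0639]
tool_rot: [-179.7, 0.0, 61.6]
force: [-4.2, 1.9, 6.4]
finger_gap: 0.273
grip_force: 20.0
```

>>> servo_tool:
  motion:
    - [0, -0.0025, 0, 0]
    - [0.002, -0.0025, 0, 0]
    - [0.004, -0.0025, 0, 0]
    - [0.006, -0.0025, 0.0003, 0]
    - [0.008, -0.0025, 0.0006, 0]
    - [0.008, -0.0025, 0.0006, 0]

```text
time: 4.3
tcp_pos: [0.5969, -0.0727, 0.0639]
tool_rot: [-179.9, 0.5, 61.3]
force: [-9.6, -8.9, 11.9]
finger_gap: 0.273
grip_force: 20.0
```

```bash
cat > st.py <<'E'
from rig import manip
from h import *
o=manip.get_obs(); a=np.deg2rad(61.6); X=np.array([np.cos(a),np.sin(a)]); Y=np.array([np.sin(a),-np.cos(a)])
d=o["tcp_pos"][:2]-np.array([.5966,-.0736])
print("t",o["time"],"along x,y mm",np.round([d@X*1e3,d@Y*1e3],2),"z",round(o["tcp_pos"][2]*1e3,2),"F tool x,y,up",np.round([o["force"][:2]@X,o["force"][:2]@Y,o["force"][2]],1),"T",np.round(o["torque"],2),"rot",np.round(o["tool_rot"],2),"grip",o["grip_force"],o["finger_gap"])
E
python3 st.py
```

```text
t 4.3 along x,y mm [ 0.92 -0.14] z 63.9 F tool x,y,up [-12.4  -4.2  11.9] T [-1.94  2.08  0.14] rot [-179.87    0.5    61.3 ] grip 20.006382004357874 0.27326592240468106
```

>>> servo_tool:
  motion:
    - [0.001, 0, -0.001, 0]
    - [0.002, 0, -0.002, 0]
    - [0.003, 0, -0.003, 0]
    - [0.004, 0, -0.003, 0]
    - [0.004, 0, -0.003, 0]
  grip_force: 14

```text
time: 4.8
tcp_pos: [0.6006, -0.0638, 0.0642]
tool_rot: [-179.8, 0.2, 61.5]
force: [-0.9, -2.0, -16.9]
finger_gap: 0.271
grip_force: 14.0
```

```bash
python3 st.py
```

```text
t 4.8 along x,y mm [10.5  -1.14] z 64.22 F tool x,y,up [ -2.2   0.2 -16.9] T [-0.72  0.32  0.01] rot [-1.7981e+02  1.5000e-01  6.1500e+01] grip 13.998420786811039 0.2706363035394672
```

```bash
cat > look.py <<'E'
import sys
from rig import imaging
from h import *
n=sys.argv[1]
s=imaging.snapshot("wrist"); sc=imaging.snapshot("scene"); sd=imaging.snapshot("side")
pickle.dump((s,sc,sd),open(f"pics/{n}.pkl","wb"))
t=[]
for a,P,w in((s,[.598,-.073,.08],(110,120)),(sc,[.598,-.073,.06],(46,50)),(sd,[.598,-.073,.06],(46,50))):
    u,v=np.clip(project(a,P)[0].astype(int),0,[640-w[0]//1,400-w[1]]) ; 
    u0,v0=max(u-w[0],0),max(v-w[1],0)
    t.append(cv2.resize(a["pixels"][v0:v+w[1],u0:u+w[0],::-1],(266,290),interpolation=cv2.INTER_CUBIC))
cv2.imwrite(f"pics/{n}.png",np.clip(np.hstack(t)*1.5,0,255))
E
python3 look.py k1
```

```text
[ WARN:0@2.497] global loadsave.cpp:1063 imwrite_ Unsupported depth image for selected encoder is fallbacked to CV_8U.
```

View pics/k1.png

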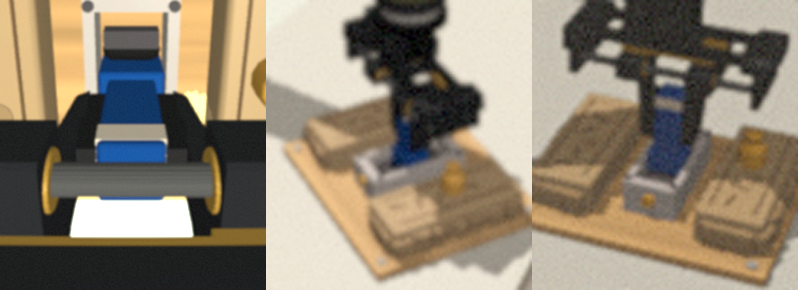

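The wrist crop shows the stem's +y face and the white band between the fingers, with the foot and pad at the top. I'll get the tilt from the depth along the stem face.

```bash
cat > tilt.py <<'E'
import sys
from h import *
a=np.deg2rad(61.6); My=np.array([np.cos(a),np.sin(a)]); Mx=np.array([np.sin(a),-np.cos(a)])
def meas(s,tag):
    u,v=np.meshgrid(np.arange(640),np.arange(400)); q=np.c_[u.ravel(),v.ravel()]; Q=deep(s,q)
    L=np.c_[(Q[:,:2]-[.5975,-.0733])@Mx,(Q[:,:2]-[.5975,-.0733])@My,Q[:,2]]*1e3
    h=cv2.cvtColor(s["pixels"],cv2.COLOR_RGB2HSV)[q[:,1],q[:,0]]
    b=(s["depth"][q[:,1],q[:,0]]>0)&(h[:,0]>100)&(h[:,0]<130)&(h[:,1]>110)&(abs(L[:,0])<15)
    f=b&(L[:,2]>float(sys.argv[2]) if len(sys.argv)>2 else b&(L[:,2]>60))&(abs(L[:,0])<11)
    z=L[f,2]; y=L[f,1]
    for _ in range(4):
        c=np.polyfit(z,y,1); r=y-np.polyval(c,z); k=abs(r)<2; z,y=z[k],y[k]
    # foot top: points of blue with y 3+ mm outside the face line
    t=b&(L[:,1]>np.polyval(c,L[:,2])+1.5)&(L[:,2]>35)
    hi=(s["depth"][q[:,1],q[:,0]]>0)&(abs(L[:,0]-78)<30)&(abs(L[:,1])<70)&(L[:,2]<60)&(L[:,2]>30)
    hl=hi&False|((s["depth"][q[:,1],q[:,0]]>0)&(abs(L[:,0]+78)<30)&(abs(L[:,1])<70)&(L[:,2]<60)&(L[:,2]>30))
    print(tag,len(z),"tilt rad(+y)",round(c[0],3),"face y at 82",round(np.polyval(c,82),1),"zrange",z.min().round(),z.max().round(),"foottop",t.sum(),np.round(np.median(L[t],0),1) if t.any() else "","stoneR/L z",np.round(np.median(L[hi,2]),1),np.round(np.median(L[hl,2]),1))
if __name__=="__main__":
    p=pickle.load(open(f"pics/{sys.argv[1]}.pkl","rb")); meas(p[0] if isinstance(p,tuple) else p,sys.argv[1])
E
python3 tilt.py k1; python3 tilt.py w1
```

```text
k1 1823 tilt rad(+y) -0.012 face y at 82 22.8 zrange 60.0 113.0 foottop 573 [-0.6 25.4 47.2] stoneR/L z 46.9 46.8
w1 125 tilt rad(+y) -0.295 face y at 82 10.6 zrange 71.0 114.0 foottop 266 [ -0.3   8.9 111.3] stoneR/L z 46.9 46.8
```

```bash
cat > mount.py <<'E'
import sys
from h import *
p=pickle.load(open(f"pics/{sys.argv[1]}.pkl","rb"))
for s in (p if isinstance(p,tuple) else (p,)):
    u,v=np.meshgrid(np.arange(640),np.arange(400)); q=np.c_[u.ravel(),v.ravel()]; Q=deep(s,q); d=s["depth"].ravel()>0
    h=cv2.cvtColor(s["pixels"],cv2.COLOR_RGB2HSV).reshape(-1,3)
    k=d&(np.hypot(*(Q[:,:2]-[.598,-.073]).T)<.16)&(Q[:,2]>.006)&(Q[:,2]<.052)&(h[:,0]<28)&(h[:,1]>60)
    m=k.reshape(400,640).astype(np.uint8); m=cv2.morphologyEx(m,cv2.MORPH_OPEN,np.ones((3,3))); k=m.ravel()>0
    st=k&(Q[:,2]>.043); bd=k&(Q[:,2]<.018)
    for n,x in(("stones",st),("board",bd)):
        r=cv2.minAreaRect((Q[x,:2]*1000).astype(np.float32)); print(n,x.sum(),np.round(r[0],1),np.round(r[1],1),round(r[2],2))
E
for n in w1 scene1 side1 k1; do echo $n; python3 mount.py $n; done
```

```text
w1
stones 11350 [598.  -72.5] [150. 218.] 61.64
board 9336 [597.7 -72.7] [198.5 238.2] 61.55
scene1
stones 856 [601.7 -75.9] [150.7 222.6] 61.54
board 889 [597.6 -73.4] [201.5 244.6] 61.58
side1
stones 1332 [596.3 -76.6] [148.5 216.5] 60.89
board 1394 [596.3 -74.4] [203.6 240. ] 61.88
k1
stones 26070 [612.2 -43.4] [103.7 217. ] 62.05
board 22068 [616.6 -36.4] [136.2 240. ] 61.72
stones 842 [604.5 -68.5] [151.7 219.9] 63.44
board 893 [603.2 -64.7] [201.8 242.1] 61.37
stones 1327 [600.5 -65.4] [151.1 215.7] 61.21
board 1365 [600.3 -64.5] [204.  239.4] 61.62
```

The board has slid about 10 mm along +y. The fixed-orientation push came while the tool was lifting 17 N, which unloaded the board. I won't repeat that. Next I'll relax the pull and regrip higher for a longer lever arm. The grip will be light so the block can pivot, which also caps any pull on the board.

>>> servo_tool:
  motion:
    - [0, 0, 0.001, 0]
    - [0, 0, 0.002, 0]
    - [0, 0, 0.002, 0]

```text
time: 5.25
tcp_pos: [0.6015, -0.0616, 0.0642]
tool_rot: [-179.8, -0.1, 61.6]
force: [-3.2, 2.8, -11.8]
finger_gap: 0.272
grip_force: 14.0
```

```bash
python3 st.py
```

```text
t 5.25 along x,y mm [12.89 -1.38] z 64.18 F tool x,y,up [  0.9  -4.1 -11.8] T [ 0.54  1.09 -0.04] rot [-1.7984e+02 -6.0000e-02  6.1580e+01] grip 14.001582229393534 0.2724560867962248
```

>>> servo_tool:
  motion:
    - [0, 0, 0, 0]
    - [0, 0, 0, 0]
    - [0.0005, 0, -0.009, 0]
    - [0.001, 0, -0.018, 0]
    - [0.001, 0, -0.018, 0]
  fingers: 0.6

```text
time: 5.75
tcp_pos: [0.6052, -0.0628, 0.0846]
tool_rot: [179.7, -0.1, 61.5]
force: [0.7, -0.3, 0.2]
finger_gap: 0.402
grip_force: 0.0
```

```bash
python3 st.py; python3 look.py k2 2>/dev/null; python3 mount.py k2;python3 tilt.py k2
```

```text
t 5.75 along x,y mm [13.54  2.41] z 84.61 F tool x,y,up [0.1 0.8 0.2] T [-0.    0.05 -0.01] rot [ 1.797e+02 -1.200e-01  6.151e+01] grip 0.0 0.40176626690872097
stones 23323 [608.1 -51.1] [126.9 217.1] 61.56
board 18659 [606.8 -52.8] [180.2 238.7] 61.63
stones 831 [603.6 -65.8] [148.4 221.4] 62.31
board 914 [602.9 -62.3] [201.6 243.4] 61.27
stones 1334 [601.2 -63.7] [151.4 215.9] 61.61
board 1363 [601.3 -62.4] [204.8 241.1] 62.04
k2 643 tilt rad(+y) -0.158 face y at 82 23.1 zrange 60.0 114.0 foottop 1283 [ -1.6  25.4 110.2] stoneR/L z 47.0 46.8
```

>>> servo_tool:
  motion:
    - [0, 0, 0, 0]
    - [0, 0, 0, 0]

```text
time: 6.1
tcp_pos: [0.6027, -0.0623, 0.0818]
tool_rot: [-180.0, 0.0, 61.5]
force: [0.1, 0.6, 0.9]
finger_gap: 0.401
grip_force: 0.0
```

```bash
python3 st.py; python3 - <<'E'
from h import *
s=pickle.load(open("pics/k2.pkl","rb"))[0]
print(project(s,[.6052,-.0628,.0846]),project(s,[.6052,-.0628,.1036]))
cv2.imwrite("pics/k2w.png",np.clip(s["pixels"][:,:,::-1]*1.3,0,255).astype(np.uint8))
E
```

```text
t 6.1 along x,y mm [12.81  0.02] z 81.81 F tool x,y,up [ 0.5 -0.2  0.9] T [-0.06  0.06 -0.07] rot [-1.7997e+02  1.0000e-02  6.1520e+01] grip 0.0 0.40122200032518557
[[318.05233178 252.53660115]] [[318.09498544 270.05007987]]
```

View pics/k2w.png

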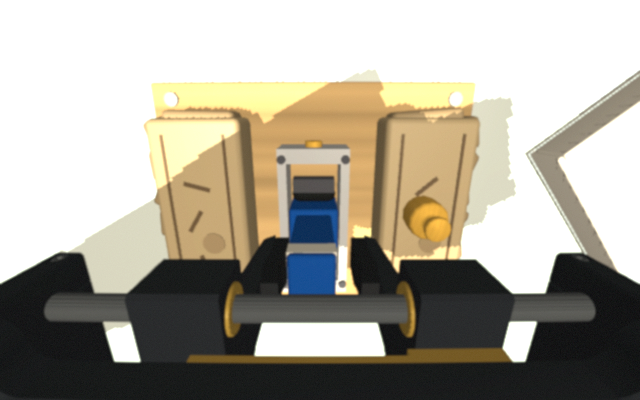

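The wrist view shows the stem at x≈312 and the finger centre at ≈319, taken mid-swing. It settles about 1 mm off. I'll centre and regrip lightly.

>>> servo_tool:
  motion:
    - [-0.001, -0.001, 0, 0]
    - [-0.001, -0.001, 0, 0]
    - [-0.001, -0.001, 0, 0]
    - [-0.001, -0.001, 0, 0]
  fingers: 1
  grip_force: 10

```text
time: 6.5
tcp_pos: [0.6009, -0.0627, 0.0819]
tool_rot: [-179.9, 0.0, 61.5]
force: [-1.3, -0.0, -0.4]
finger_gap: 0.272
grip_force: 10.0
```

```bash
python3 st.py
```

```text
t 6.5 along x,y mm [11.61 -1.37] z 81.87 F tool x,y,up [-0.6 -1.1 -0.4] T [-0.06  0.39  0.01] rot [-1.7993e+02  3.0000e-02  6.1520e+01] grip 9.9959465774009 0.2723807670197052
```

>>> servo_tool:
  motion:
    - [-0.002, 0, 0, 0]
    - [-0.004, 0, -0.0003, 0]
    - [-0.006, 0, -0.0006, 0]
    - [-0.006, 0, -0.0006, 0]

```text
time: 6.9
tcp_pos: [0.5996, -0.065, 0.0822]
tool_rot: [-180.0, -0.2, 61.6]
force: [2.3, 5.6, -6.0]
finger_gap: 0.274
grip_force: 10.0
```

```bash
python3 st.py;  python3 look.py k3 2>/dev/null; python3 mount.py k3
```

```text
t 6.9 along x,y mm [ 8.95 -1.43] z 82.16 F tool x,y,up [ 6.  -0.7 -6. ] T [ 1.14 -0.32 -0.02] rot [-179.96   -0.22   61.64] grip 9.998883046209812 0.27421309480496364
stones 25000 [611.8 -43.3] [109.4 216.9] 61.81
board 19403 [615.5 -37.1] [144.3 239.4] 61.59
stones 885 [605.4 -63.8] [153.5 213. ] 61.59
board 927 [602.6 -63.7] [202.2 243.4] 61.13
stones 1324 [600.5 -63.9] [150.3 217. ] 61.7
board 1348 [600.4 -64.2] [204.4 239.1] 61.63
```

```bash
cat > meas.py <<'E'
import sys
from h import *
a=np.deg2rad(61.6); My=np.array([np.cos(a),np.sin(a)]); Mx=np.array([np.sin(a),-np.cos(a)]); O=np.array([.5966,-.0736])
def M(Q): return np.c_[(Q[:,:2]-O)@Mx,(Q[:,:2]-O)@My,Q[:,2]]*1e3
def run(s,tag=""):
    h=cv2.cvtColor(s["pixels"],cv2.COLOR_RGB2HSV); dep=s["depth"]
    wood=((h[...,0]<28)&(h[...,1]>70)&(dep>0)).astype(np.uint8)
    wood=cv2.morphologyEx(wood,cv2.MORPH_OPEN,np.ones((5,5)))
    e=[]
    for c in range(190,440,4):
        r=np.nonzero(wood[:200,c])[0]
        if len(r): e.append((c,r[0]-.5))
    E=M(plane(s,e,.012)); med=np.median(E[:,1]); k=abs(E[:,1]-med)<2; f=np.polyfit(E[k,0],E[k,1],1)
    u,v=np.meshgrid(np.arange(640),np.arange(400)); q=np.c_[u.ravel(),v.ravel()]; L=M(deep(s,q)); H=h.reshape(-1,3)
    b=(dep.ravel()>0)&(H[:,0]>100)&(H[:,0]<130)&(H[:,1]>110)&(abs(L[:,0])<12)
    f1=b&(L[:,2]>58)&(L[:,2]<(float(sys.argv[2]) if len(sys.argv)>2 else 100)); z,y=L[f1,2],L[f1,1]; c=np.polyfit(z,y,1)
    for _ in range(6):
        k=abs(y-np.polyval(c,z))<max(1.,2*np.std(y-np.polyval(c,z))); c=np.polyfit(z[k],y[k],1)
    my=med-100
    face=np.polyval(c,L[:,2]); ft=b&(L[:,1]>face+1)&(L[:,1]<face+6)&(L[:,2]<90)
    g=np.percentile(L[ft,2],90) if ft.sum()>20 else np.nan
    st=(dep.ravel()>0)&(H[:,0]<28)&(H[:,1]>60)&(L[:,2]<55)&(L[:,2]>43)
    zl,zr=[np.median(L[st&(abs(L[:,0]-x)<25),2]) for x in(-78,78)]
    print(tag,"mount y %.1f yawdev %.3f | tilt %.3f n%d face y-my at z58 %.1f | foot top~%.1f | stone z %.1f %.1f"%(my,f[0],c[0],k.sum(),np.polyval(c,58)-my,g,zl,zr))
if __name__=="__main__":
    if sys.argv[1]!="now":
        p=pickle.load(open(f"pics/{sys.argv[1]}.pkl","rb")); run(p[0] if isinstance(p,tuple) else p,sys.argv[1])
    else:
        from rig import imaging
        import st
        s=imaging.snapshot("wrist"); pickle.dump(s,open("pics/last.pkl","wb")); run(s)
E
for n in w1 k1 k2 k3; do python3 meas.py $n; done; python3 meas.py now
```

```text
w1 mount y 0.7 yawdev -0.001 | tilt 0.001 n142 face y-my at z58 12.6 | foot top~51.6 | stone z 46.8 46.9
k1 mount y 9.6 yawdev 0.001 | tilt 0.015 n1475 face y-my at z58 13.6 | foot top~51.9 | stone z 46.9 46.9
k2 mount y 13.0 yawdev 0.002 | tilt 0.015 n993 face y-my at z58 12.8 | foot top~51.9 | stone z 46.9 46.9
k3 mount y 12.9 yawdev -0.000 | tilt -0.008 n1058 face y-my at z58 11.3 | foot top~52.1 | stone z 46.9 47.0
t 7.05 along x,y mm [ 8.95 -1.44] z 82.16 F tool x,y,up [ 5.9 -0.1 -4.4] T [ 1.16 -0.42 -0.07] rot [-179.96   -0.21   61.64] grip 9.999213593982859 0.2705559286476425
 mount y 12.9 yawdev -0.001 | tilt -0.008 n1058 face y-my at z58 11.2 | foot top~52.2 | stone z 46.9 46.9
```

>>> servo_tool:
  motion:
    - [-0.0015, 0, 0.0003, 0]
    - [-0.003, 0, 0.0003, 0]
    - [-0.0045, 0, 0.0003, 0]

```text
time: 7.4
tcp_pos: [0.5983, -0.0677, 0.0824]
tool_rot: [180.0, -0.3, 61.7]
force: [3.0, 8.0, -1.8]
finger_gap: 0.271
grip_force: 10.0
```

```bash
python3 meas.py now
```

```text
t 7.4 along x,y mm [ 6.03 -1.3 ] z 82.43 F tool x,y,up [ 8.5 -1.2 -1.8] T [ 1.83 -0.46 -0.07] rot [180.    -0.34  61.7 ] grip 9.998365508708957 0.2711048989761635
 mount y 12.8 yawdev 0.000 | tilt -0.039 n1155 face y-my at z58 9.9 | foot top~53.2 | stone z 46.9 47.0
```

>>> servo_tool:
  motion:
    - [-0.0015, 0, 0, 0]
    - [-0.003, 0, 0, 0]
    - [-0.0045, 0, -0.0002, 0]
    - [-0.0055, 0, -0.0004, 0]

```text
time: 7.85
tcp_pos: [0.5961, -0.0719, 0.0829]
tool_rot: [180.0, -0.4, 61.7]
force: [4.3, 9.7, -3.4]
finger_gap: 0.271
grip_force: 10.0
```

```bash
python3 meas.py now
```

```text
t 7.85 along x,y mm [ 1.21 -1.27] z 82.91 F tool x,y,up [10.6 -0.9 -3.4] T [ 2.01 -0.7  -0.01] rot [179.98  -0.39  61.73] grip 9.994527376256883 0.27118743084106306
 mount y 12.7 yawdev -0.001 | tilt -0.098 n1335 face y-my at z58 8.3 | foot top~54.5 | stone z 46.9 47.0
```

>>> servo_tool:
  motion:
    - [0.003, 0, 0, 0]
    - [0.006, 0, -0.0003, 0]
    - [0.009, 0, -0.0006, 0]
    - [0.012, 0, -0.0008, 0]
    - [0.015, 0, -0.001, 0]
    - [0.018, 0, -0.001, 0]

```text
time: 8.5
tcp_pos: [0.5999, -0.0652, 0.0838]
tool_rot: [-179.9, 0.4, 61.3]
force: [-6.3, -7.0, 3.1]
finger_gap: 0.275
grip_force: 10.0
```

```bash
python3 meas.py now
```

```text
t 8.5 along x,y mm [ 8.93 -1.1 ] z 83.84 F tool x,y,up [-9.2 -2.2  3.1] T [-1.38  1.54  0.06] rot [-179.89    0.37   61.33] grip 10.009479154832661 0.27507240782385967
 mount y 12.9 yawdev 0.001 | tilt -0.034 n1209 face y-my at z58 13.1 | foot top~54.1 | stone z 46.9 46.9
```

>>> servo_tool:
  motion:
    - [0.002, 0, -0.0002, 0]
    - [0.004, 0, -0.0004, 0]
    - [0.006, 0, -0.0005, 0]
    - [0.008, 0, -0.0006, 0]
    - [0.01, 0, -0.0006, 0]

```text
time: 9.05
tcp_pos: [0.6043, -0.0574, 0.0846]
tool_rot: [-179.9, 0.4, 61.3]
force: [-6.2, -7.7, 4.4]
finger_gap: 0.271
grip_force: 10.0
```

```bash
python3 meas.py now
```

```text
t 9.05 along x,y mm [17.92 -0.89] z 84.65 F tool x,y,up [-9.7 -1.9  4.4] T [-1.7   1.66  0.05] rot [-179.9     0.43   61.29] grip 10.006606942042708 0.27136544838448834
 mount y 13.1 yawdev 0.000 | tilt 0.077 n908 face y-my at z58 16.3 | foot top~53.8 | stone z 46.9 46.9
```

>>> servo_tool:
  motion:
    - [0.002, 0, -0.0003, 0]
    - [0.004, 0, -0.0006, 0]
    - [0.005, 0, -0.0008, 0]
    - [0.002, 0, -0.001, 0]
    - [-0.001, 0, -0.0013, 0]
    - [-0.004, 0, -0.0016, 0]
    - [-0.007, 0, -0.002, 0]
    - [-0.01, 0, -0.0022, 0]
    - [-0.013, 0, -0.0024, 0]

```text
time: 10.0
tcp_pos: [0.6022, -0.0611, 0.087]
tool_rot: [180.0, -0.2, 61.6]
force: [3.0, 6.0, -4.1]
finger_gap: 0.27
grip_force: 10.0
```

```bash
python3 meas.py now
```

```text
t 10.0 along x,y mm [13.63 -1.05] z 86.98 F tool x,y,up [ 6.7 -0.2 -4.1] T [ 1.27 -0.02 -0.05] rot [179.99  -0.21  61.64] grip 10.002570357173681 0.27041893542628787
 mount y 12.8 yawdev 0.001 | tilt 0.045 n956 face y-my at z58 13.0 | foot top~56.3 | stone z 46.9 46.9
```

>>> servo_tool:
  motion:
    - [-0.003, 0, -0.0002, 0]
    - [-0.006, 0, -0.0004, 0]
    - [-0.009, 0, -0.0005, 0]
    - [-0.012, 0, -0.0006, 0]
    - [-0.014, 0, -0.0006, 0]
    - [-0.011, 0, -0.001, 0]
    - [-0.008, 0, -0.0014, 0]
    - [-0.005, 0, -0.0018, 0]
    - [-0.002, 0, -0.0022, 0]
    - [0.001, 0, -0.0024, 0]
    - [0.004, 0, -0.0026, 0]

```text
time: 11.15
tcp_pos: [0.601, -0.0642, 0.0899]
tool_rot: [-180.0, 0.3, 61.3]
force: [-6.0, -5.4, 1.8]
finger_gap: 0.269
grip_force: 10.0
```

```bash
python3 meas.py now
```

```text
t 11.15 along x,y mm [10.39 -0.63] z 89.85 F tool x,y,up [-7.6 -2.7  1.8] T [-1.22  1.43  0.11] rot [-179.95    0.32   61.35] grip 10.018761260434985 0.2689707482535256
 mount y 13.0 yawdev 0.001 | tilt -0.032 n1154 face y-my at z58 13.4 | foot top~59.9 | stone z 46.8 46.9
```

>>> servo_tool:
  motion:
    - [0.003, 0, -0.0002, 0]
    - [0.006, 0, -0.0004, 0]
    - [0.009, 0, -0.0006, 0]
    - [0.012, 0, -0.0008, 0]
    - [0.013, 0, -0.0008, 0]
    - [0.01, 0, -0.0012, 0]
    - [0.007, 0, -0.0016, 0]
    - [0.004, 0, -0.002, 0]
    - [0.001, 0, -0.0024, 0]
    - [-0.002, 0, -0.0026, 0]
    - [-0.005, 0, -0.0028, 0]

```text
time: 12.3
tcp_pos: [0.6022, -0.0617, 0.0926]
tool_rot: [180.0, -0.3, 61.7]
force: [2.0, 7.0, -0.6]
finger_gap: 0.273
grip_force: 10.0
```

```bash
python3 meas.py now
```

```text
t 12.3 along x,y mm [13.16 -0.76] z 92.59 F tool x,y,up [ 7.1 -1.6 -0.6] T [ 1.34 -0.16 -0.05] rot [179.95  -0.26  61.65] grip 10.000449763610959 0.272634944981879
 mount y 12.9 yawdev -0.001 | tilt 0.013 n963 face y-my at z58 12.8 | foot top~61.7 | stone z 46.9 46.9
```

>>> servo_tool:
  motion:
    - [-0.003, 0, -0.0002, 0]
    - [-0.006, 0, -0.0004, 0]
    - [-0.009, 0, -0.0006, 0]
    - [-0.012, 0, -0.0008, 0]
    - [-0.013, 0, -0.0008, 0]
    - [-0.01, 0, -0.0012, 0]
    - [-0.007, 0, -0.0016, 0]
    - [-0.004, 0, -0.002, 0]
    - [-0.001, 0, -0.0024, 0]
    - [0.002, 0, -0.0026, 0]
    - [0.005, 0, -0.0028, 0]

```text
time: 13.45
tcp_pos: [0.6012, -0.0636, 0.0953]
tool_rot: [-179.9, 0.3, 61.4]
force: [-4.8, -6.5, 3.1]
finger_gap: 0.276
grip_force: 10.0
```

```bash
python3 meas.py now
```

```text
t 13.45 along x,y mm [10.92 -0.72] z 95.31 F tool x,y,up [-8.  -1.1  3.1] T [-1.29  1.27  0.06] rot [-179.95    0.29   61.36] grip 10.007892837747931 0.2755308814033274
 mount y 12.8 yawdev 0.000 | tilt -0.084 n1135 face y-my at z58 15.2 | foot top~65.3 | stone z 46.9 46.9
```

>>> servo_tool:
  motion:
    - [0.003, 0, -0.0002, 0]
    - [0.006, 0, -0.0004, 0]
    - [0.009, 0, -0.0006, 0]
    - [0.012, 0, -0.0008, 0]
    - [0.013, 0, -0.0008, 0]
    - [0.01, 0, -0.0012, 0]
    - [0.007, 0, -0.0016, 0]
    - [0.004, 0, -0.002, 0]
    - [0.001, 0, -0.0024, 0]
    - [-0.002, 0, -0.0026, 0]
    - [-0.005, 0, -0.0028, 0]

```text
time: 14.6
tcp_pos: [0.6028, -0.0609, 0.0985]
tool_rot: [179.9, -0.3, 61.7]
force: [2.0, 6.7, 2.0]
finger_gap: 0.276
grip_force: 10.0
```

```bash
python3 meas.py now
```

```text
t 14.6 along x,y mm [14.11 -0.58] z 98.54 F tool x,y,up [ 6.9 -1.4  2. ] T [ 1.57 -0.23  0.01] rot [179.92  -0.34  61.67] grip 10.005216859281063 0.2762331066212255
 mount y 13.1 yawdev -0.000 | tilt -0.038 n934 face y-my at z58 14.4 | foot top~68.2 | stone z 46.9 46.9
```

```bash
python3 - <<'E'
t=open("meas.py").read()
t=t.replace('f1=b&(L[:,2]>58)&(L[:,2]<(float(sys.argv[2]) if len(sys.argv)>2 else 100))','dz=float(sys.argv[2]) if len(sys.argv)>2 else 0\n    f1=b&(L[:,2]>58+dz)&(L[:,2]<100+dz)').replace("(L[:,2]<90)","(L[:,2]<64+dz)").replace("np.polyval(c,58)-my","np.polyval(c,58+dz)-my")
open("meas.py","w").write(t)
E
python3 meas.py last 16.5
```

```text
last mount y 13.1 yawdev -0.000 | tilt 0.039 n993 face y-my at z58 12.6 | foot top~68.5 | stone z 46.9 46.9
```

>>> servo_tool:
  motion:
    - [-0.003, 0, 0, 0]
    - [-0.006, 0, -0.0001, 0]
    - [-0.009, 0, -0.0002, 0]
    - [-0.012, 0, -0.0003, 0]
    - [-0.013, 0, -0.0003, 0]
    - [-0.01, 0, -0.0006, 0]
    - [-0.007, 0, -0.0009, 0]
    - [-0.004, 0, -0.0012, 0]
    - [-0.001, 0, -0.0014, 0]
    - [0.002, 0, -0.0016, 0]
    - [0.005, 0, -0.0018, 0]

```text
time: 15.75
tcp_pos: [0.6031, -0.062, 0.1008]
tool_rot: [179.9, 0.1, 61.5]
force: [-2.4, -2.6, 9.8]
finger_gap: 0.271
grip_force: 10.0
```

```bash
python3 meas.py now 18
```

```text
t 15.75 along x,y mm [13.32  0.19] z 100.81 F tool x,y,up [-3.5 -0.9  9.8] T [-0.59  0.75  0.03] rot [1.7991e+02 1.1000e-01 6.1450e+01] grip 10.003743544220924 0.27093824211790557
 mount y 12.7 yawdev -0.001 | tilt -0.027 n1203 face y-my at z58 14.1 | foot top~74.4 | stone z 46.9 46.9
```

>>> servo_tool:
  motion:
    - [0.0005, 0, -0.0005, 0]
    - [0.001, 0, -0.001, 0]
    - [0.001, 0, -0.0015, 0]
    - [0.001, 0, -0.002, 0]

```text
time: 16.2
tcp_pos: [0.6037, -0.0596, 0.1015]
tool_rot: [180.0, 0.0, 61.5]
force: [-0.7, -1.5, 1.3]
finger_gap: 0.272
grip_force: 10.0
```

```bash
python3 meas.py now 21; python3 - <<'E'
from h import *
s=pickle.load(open("pics/last.pkl","rb"))
cv2.imwrite("pics/l1.png",np.clip(s["pixels"][100:340,180:460,::-1]*1.3,0,255).astype(np.uint8))
E
```

```text
t 16.2 along x,y mm [15.64 -0.42] z 101.52 F tool x,y,up [-1.6  0.1  1.3] T [-0.36  0.14 -0.05] rot [1.7996e+02 2.0000e-02 6.1510e+01] grip 9.99853532470297 0.2722314878139668
 mount y 13.0 yawdev 0.001 | tilt -0.003 n1224 face y-my at z58 15.2 | foot top~75.0 | stone z 46.9 46.9
```

View pics/l1.png

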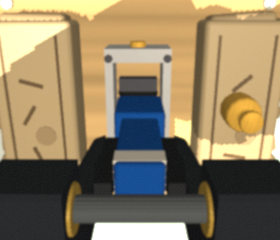

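The crop shows the block upright between the fingers, with contact forces near zero. The foot has risen about 23 mm, so it is past the pads. I'll tighten the grip, centre it, and raise it slowly.

>>> servo_tool:
  motion:
    - [0, 0, 0, 0]
    - [0, 0, 0, 0]
    - [0, 0, -0.002, 0]
    - [0, 0, -0.004, 0]
  grip_force: 22

```text
time: 16.65
tcp_pos: [0.6031, -0.0581, 0.1053]
tool_rot: [-179.9, -0.0, 61.6]
force: [-0.2, 0.6, -1.5]
finger_gap: 0.272
grip_force: 22.0
```

```bash
python3 meas.py now 25
```

```text
t 16.65 along x,y mm [16.7  -1.66] z 105.29 F tool x,y,up [ 0.4 -0.5 -1.5] T [-0.06  0.13  0.03] rot [-1.799e+02 -4.000e-02  6.157e+01] grip 21.998940375633538 0.2724823414925161
 mount y 12.9 yawdev -0.000 | tilt -0.005 n1208 face y-my at z58 16.3 | foot top~78.9 | stone z 46.9 47.0
```

Free: the tool feels only the block's weight. It needs about 20 mm more lift and a 4 mm shift back to centre.

>>> servo_tool:
  motion:
    - [-0.0005, 0, -0.0025, 0]
    - [-0.001, 0, -0.005, 0]
    - [-0.0015, 0, -0.0075, 0]
    - [-0.002, 0, -0.01, 0]
    - [-0.0025, 0, -0.0125, 0]
    - [-0.003, 0, -0.015, 0]
    - [-0.0035, 0, -0.0175, 0]
    - [-0.004, 0, -0.0195, 0]
    - [-0.004, 0, -0.0205, 0]
    - [-0.004, 0, -0.0205, 0]
    - [-0.004, 0, -0.0205, 0]

```text
time: 17.8
tcp_pos: [0.6015, -0.0627, 0.1261]
tool_rot: [-180.0, -0.0, 61.5]
force: [-0.1, 0.4, 0.0]
finger_gap: 0.269
grip_force: 22.0
```

```bash
python3 meas.py now 45; python3 look.py k9 2>/dev/null; python3 mount.py k9 | tail -4
```

```text
t 17.8 along x,y mm [11.92 -0.86] z 126.05 F tool x,y,up [ 0.4 -0.3  0. ] T [-0.04  0.1  -0.04] rot [-179.99   -0.     61.53] grip 21.998929772526026 0.2690448451279747
 mount y 12.9 yawdev 0.002 | tilt -0.006 n1229 face y-my at z58 11.6 | foot top~99.7 | stone z 46.9 46.9
stones 906 [604.8 -64.7] [150.2 220.4] 61.96
board 924 [601.6 -62.5] [201.2 245.3] 61.36
stones 1343 [600.4 -65.2] [148.  216.3] 61.63
board 1364 [600.5 -64.4] [201.5 239.8] 61.37
```

View pics/k9.png

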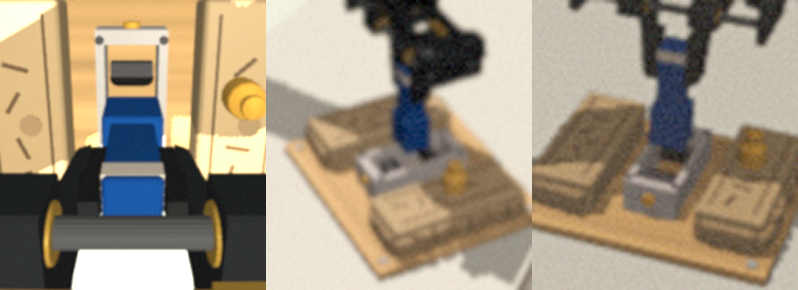

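The block is out and upright (tilt about 0.3°), about 15 mm clear of the rim, centred within about 0.5 mm and at rest. The board is flat and the weight is still standing. Handing in.

```bash
python3 -c "
from rig import ticket
print(ticket.hand_in())"
```

```text
the job is handed in; nothing more can be done
None
```

The block is free and held upright about 15 mm above the rim, over the socket, and the job is handed in at about 18 s, but my first push dragged the board about 12 mm along its y axis, against your no-dragging instruction; I left it there, and it stayed flat and didn't slide further during the rocking.

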